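Slide the bead box home between freshly glued guide rails

ROBOT

A 7-joint arm with a two-finger parallel gripper is mounted at the origin on the work surface. World frame = base frame: x ahead of the robot, y to its left, z up, the work surface at z = 0. Lengths are in m, angles in rad, forces in N, time in s.
With the tool pointing down it reaches from about 0.425 to 0.875 m from the base axis. Payload 8.4 kg.
Tool frame: the origin (TCP) lies between the finger pads; the fingertips stand 8 mm ahead of it and the grasp point (between the pads) lies 11 mm behind it; z points along the fingers, y is the line along which they close (so a half turn about z gives the same grasp; the last joint's range is limited). The gripper opens to 85 mm and grips with 20 to 120 N. Pads are 22 mm wide; open, the fingers measure 114 mm over their backs; the gripper's body (76 mm by 85 mm) begins 54 mm behind the grasp point. The pads swing forward as they close: fully open they stand 13 mm farther back than shut.
Start: joints at [-1.233, 0.333, 0.04, 1.465, -0.013, 1.343, -0.059], TCP at [0.275, 0.589, 0.239] pointing down, gripper open.
Joint ranges: [-2.58, 2.58], [-0.38, 2.09], [-1.3, 1.39], [0.25, 2.4], [-1.5, 4.64], [0.08, 2.09], [-2.65, 2.65]. Speed limits (rad/s): [2.22, 2.22, 2.79, 2.79, 3.14, 3.14, 3.14].

INTERFACE

Orientations are given as a rotation vector (axis times angle).
In Python, from station import * gives the robot as it stands.
- The arm moves only by the tool jog_arm, never from a script. Its argument "series" is a list of rows, each an object with "grip": the finger opening in cm, from 0 to 8.54; "offset": the shift along the world's x, y, z in cm, a list of three; "dr": the turn, a rotation vector about the world's x, y, z in rad, a list of three. A call has 1 to 5 rows; each row is the pose to reach, as a shift and turn from the pose commanded when the call began; what a row does not reach only later rows make up. A row lasts 1/10 s, in which the tool goes at most 50 mm and 8.59 degrees, less where a joint would pass 70% of its speed; a pose out of reach is approached as far as the arm can. A call with a gripper value outside its range is refused whole. The fingers move at their own pace and stop on an object; "newtons" is the grip in N (left out, the last holds). Time passes only in rows, so rows that repeat a pose let the fingers close. It gives the time, the measured TCP pose, the force, the opening and the grip force at its end, in the units of the state.
- state(): the state, without advancing time (a new reading comes with each control period).
- camera(name): name is "scene" or "top" or "wrist"; returns (picture, depth): 384x512x3 uint8, red, green, blue; 384x512 float32, m along the optical axis (not along the pixel's ray), 0 where there is no reading.
- camera_params(name): a dict with "fx", "fy", "cx", "cy" (pixels), "rvec" (rotation vector, rad) and "tvec" (3), from world to camera coordinates, as OpenCV has them. Camera axes: x right, y down, z forward; pixel columns grow to the right and rows downward; lengths in m; the calibration is good to about 2 mm. A picture is of the moment at which its call begins: read the wrist's pose just before it. camera_params takes no time and is no camera call; for the wrist camera it gives the pose at the moment of the call.
- job_done(): hands the job in; it is judged then, once.
The state is a dict: "time": time; "qpos": joint angles; "qvel": joint speeds; "effort": joint torques, N m; "eef_pos": TCP position; "eef_rot": TCP orientation; "contact_force": force on the tool from outside, world axes, zero at the start; "torque": the same for the moment, N m; "opening": finger opening in m; "grip_force": force on a finger pad.
Only numpy, scipy, OpenCV 4.12 (cv2) and the standard library are available. Lean on these libraries where they do the work, as an engineer would, in place of code of your own. Each camera call takes 0.05 s, during which the arm holds its last target. There are 200 camera calls.

TASK

The two yellow guide rails of the bead box's parking lane have just been glued to the bench and the glue is still setting. The blue bead box stands askew before the open mouth: with the fingers, push it into the lane and all the way down until its front is up against the dark stop at the end, without the box or the robot touching either rail. Only push the box, do not lift or tip it, and leave the other things on the bench where they are.

Things in the scene. Friction and masses are not known exactly. Their poses are not given: they have to be found in the camera images.
- box: Blue closed bead box with a dark band, 120 mm long (its x), 86 mm wide (its y), 50 mm high, 0.3 to 0.65 kg, loose on the bench; too wide to pinch. Origin at the centre of its underside. It starts outside the mouth, its +x end (brass clasp) towards it, up to 22 mm off the centre line and turned up to 0.25 rad from it.
- lane: Fixed parking lane: cork-coloured strip level with the bench, 108 mm wide and 200 mm long between the rails, closed by a dark stop (136 mm wide, 30 mm high, face at x = 200 mm). Origin on the bench in the middle of the open mouth; +x runs down the lane to the stop (roughly world +y, within 0.25 rad), +y to the left of that. Box home: its origin at x = 140 mm; centred, it has 11 mm to each rail.
- rail_left: The yellow guide rail on the lane's +y side (the robot's side): 200 mm long, 14 mm wide, 16 mm high. Origin at the middle of its underside, at x = 100 mm, y = 61 mm in the lane's frame. Must not be touched; fingertips kept above 16 mm pass over it.
- rail_right: The yellow guide rail on the lane's -y side (away from the robot), same size; origin at x = 100 mm, y = -61 mm in the lane's frame. Must not be touched.
- glue: White glue bottle, 50 mm across, 120 mm tall, standing beyond the lane's right rail. Origin at its foot. Leave alone.
- hammer: Hammer, 260 mm long, lying along the lane on the robot's side of the left rail, 26 mm high. Origin under its middle, x from handle to head. Leave alone.
- screwdriver: Screwdriver with a blue handle, 170 mm long, lying to the right of the box. Origin under its middle, x to the tip. Leave alone.
- pliers: Pliers with red handles, 135 mm long, lying beyond the lane's stop, 13 mm high. Origin under the pivot, x to the tip. Leave alone.
- dish: Shallow blue round dish, 100 mm across, 18 mm high, left beyond the lane's stop or to the right of the box (dish and steel block swap places). Origin under its centre. Leave alone.
- block: Dark steel bench block, 85 x 85 x 20 mm, left beyond the lane's stop or to the right of the box (dish and steel block swap places). Origin under its centre. Leave alone.
- cup: Green cup of brushes, 80 mm across, 95 mm tall (190 mm with the brushes), beyond the lane's right rail. Origin under its centre. Leave alone.
There are look-alikes about, which are no part of the job. What is shaped like the box but orange is not meant.

How it is judged:
At the end, for the whole second after the job is handed in: The box stands flat in the lane, its front within 8 mm of the stop, within 11 mm of the lane's centre line and squared to it within 0.12 rad, at rest (x of box in the frame of lane between 0.132 and 0.145 m and y of box in the frame of lane between -0.011 and 0.011 m and angle between the x axis of box and the x axis of lane, either way round below 0.12 rad and height (world z) of box below 0.004 m and angle between box's own z axis and vertical below 0.05 rad and linear speed of box below 0.01 m/s); the robot touches nothing.
It fails at once if the left rail is touched, by the box or by the robot (contact force between rail_left and anything else above 0.3 N).
It fails at once if the right rail is touched, by the box or by the robot (contact force between rail_right and anything else above 0.3 N).
It fails at once if the box is lifted (10 mm) or tipped (0.2 rad) (height (world z) of box above 0.01 m or angle between box's own z axis and vertical above 0.2 rad).
It fails at once if a bystander is moved by more than 20 mm (distance of any of glue, hammer, screwdriver, pliers, dish, block, cup from where it was at the start of the episode above 0.02 m).
It also fails if it takes over 67 s, if anything falls off the work surface, if the arm or the gripper's body presses on something with over 40 N, if the wrist force passes 120 N, or if a joint passes its speed limit or range.

## Working session

There is one attempt and no reset: what is moved stays moved. The work goes in short steps, Python scripts to look and compute and a tool call to move; the robot and the scene stay as the last step left them, time stands still between calls to the robot, and variables do not carry over. Pictures are saved under pics/ and viewed, at most 10 in all, crops included, and the job is handed in when it is done.

Besides the shell and the picture viewer there is one more tool, called after "Request:" by a JSON object that holds its "name" and its "arguments", one argument or row to a line. jog_arm: Moves the arm, as the interface text tells. Its arguments: {"type":"object","properties":{"series":{"type":"array","items":{"type":"object","properties":{"grip":{"type":"number"},"offset":{"type":"array","items":{"type":"number"}},"dr":{"type":"array","items":{"type":"number"}}}}},"newtons":{"type":"number"}},"required":["series"]}

```bash
mkdir -p pics; ls; python3 - <<'E'
from station import *
import cv2
s=state();print(s['time'],s['eef_pos'],s['eef_rot'],s['contact_force'],s['opening'])
for n in('top','scene'):
    p,d=camera(n);c=camera_params(n);print(n,c)
    cv2.imwrite(f'pics/{n}0.png',p[...,::-1]);import numpy as np;np.save(f'pics/{n}0d.npy',d)
E
```

```text
pics
0.0 [0.27477109 0.58854516 0.23839526] [-6.80556028e-01 -3.06672614e+00  2.63758050e-03] [-0.01470133  0.25725614  0.04090269] 0.08546575000345322
top {'fx': 438.7449092436954, 'fy': 438.7449092436954, 'cx': 262.4133229719059, 'cy': 201.45963201854562, 'rvec': array([ 2.15490969, -2.21063217,  0.13331345]), 'tvec': array([0.02506829, 0.56122863, 1.33681136])}
scene {'fx': 437.62103996223607, 'fy': 437.62103996223607, 'cx': 254.72192279748705, 'cy': 181.83883855403178, 'rvec': array([ 2.05823548,  0.71598135, -0.41787721]), 'tvec': array([-0.45370368, -0.13475672,  1.59558006])}
```

View pics/top0.png

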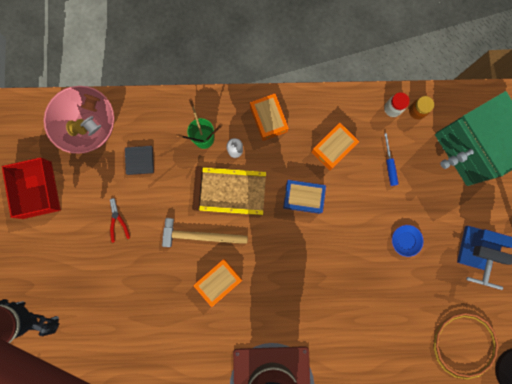

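View pics/scene0.png

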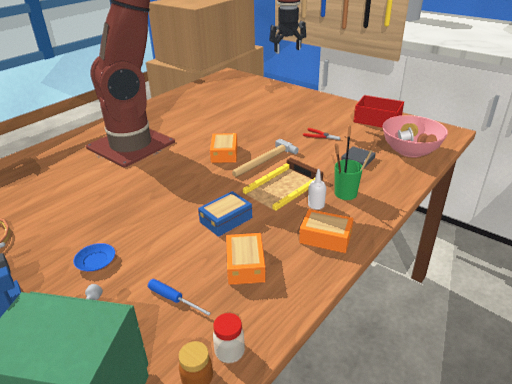

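The top view shows the blue box at about (305,196). The lane's yellow rails run along rows 171 and 210, with the mouth at column 265 and the stop near column 198. The hammer lies below the lane and the gripper is at the lower left. The scene view confirms the layout, and the space around the box is clear.

```bash
cat > h.py <<'E'
from station import *
import cv2, numpy as np
from scipy.spatial.transform import Rotation as R
def ray(c,uv,z):
    uv=np.atleast_2d(uv).astype(float); M=R.from_rotvec(c['rvec']).as_matrix()
    d=np.c_[(uv[:,0]-c['cx'])/c['fx'],(uv[:,1]-c['cy'])/c['fy'],np.ones(len(uv))]@M
    o=-M.T@np.array(c['tvec']); return (o+d*((z-o[2])/d[:,2])[:,None])[:,:2]
def blobs(p,lo,hi,win,amin=40):
    h=cv2.cvtColor(p,cv2.COLOR_RGB2HSV); m=cv2.inRange(h,lo,hi)
    k=np.zeros_like(m); k[win[1]:win[3],win[0]:win[2]]=255; m&=k
    cs=[x for x in cv2.findContours(m,cv2.RETR_EXTERNAL,cv2.CHAIN_APPROX_NONE)[0] if cv2.contourArea(x)>amin]
    return [x[:,0,:] for x in cs]
def rect(P):
    (c,(w,h),a)=cv2.minAreaRect((P*1000).astype(np.float32))
    if h>w: w,h,a=h,w,a+90
    a=(a)%180   # long-axis direction in deg
    return np.array(c)/1000,w,h,np.deg2rad(a)
def lane(p,c):
    r=[rect(ray(c,b,.016)) for b in blobs(p,(22,120,120),(35,255,255),(180,150,285,235),60)]
    r=sorted(r,key=lambda t:t[0][0]); print('rails',[(np.round(t[0],4),round(t[1]),round(t[2]),round(t[3],4)) for t in r])
    return r
def box(p,c,win=(190,150,350,240)):
    b=blobs(p,(100,120,60),(130,255,255),win,100); P=np.vstack([ray(c,x,.05) for x in b]); t=rect(P); print('box',np.round(t[0],4),round(t[1]),round(t[2]),round(t[3],4)); return t
E
python3 - <<'E'
from h import *
p=cv2.imread('pics/top0.png')[...,::-1].copy();c=camera_params('top')
r=lane(p,c);b=box(p,c)
if len(r)==2:
    a=(r[0][3]+r[1][3])/2; m=(r[0][0]+r[1][0])/2; ex=np.array([np.cos(a),np.sin(a)]);ey=np.array([-ex[1],ex[0]])
    o=m-.1*ex;d=b[0]-o;print('mouth',o,'ang',a,'box in lane',d@ex,d@ey,b[3]-a)
q=cv2.resize(p[150:240,180:345],None,fx=4.8,fy=4.8,interpolation=cv2.INTER_NEAREST);cv2.imwrite('pics/crop0.png',q[...,::-1])
E
```

```text
rails [(array([0.5387, 0.1107]), 198, 17, np.float64(1.4769)), (array([0.6597, 0.0989]), 199, 18, np.float64(1.4702))]
box [ 0.5724 -0.1173] 119 88 1.416
mouth [0.5894716  0.00530255] ang 1.4735595217061415 box in lane -0.12368347227322472 0.0051002908201004124 -0.05755570484657446
```

View pics/crop0.png

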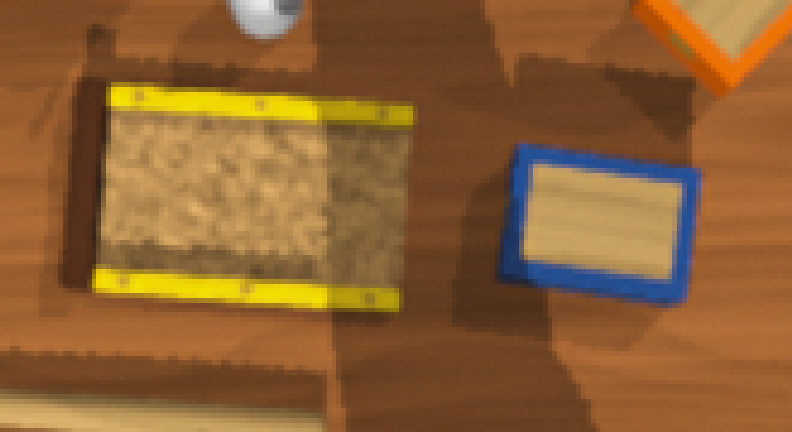

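Request:
{"name": "jog_arm", "arguments": {
  "series": [
    {"grip": 6, "offset": [3, -3.9, 0], "dr": [0, 0, 0.07]},
    {"grip": 6, "offset": [6, -7.8, 0], "dr": [0, 0, 0.14]},
    {"grip": 6, "offset": [9, -11.7, 0], "dr": [0, 0, 0.21]},
    {"grip": 6, "offset": [12, -15.6, 0], "dr": [0, 0, 0.28]},
    {"grip": 6, "offset": [15, -19.5, 0], "dr": [0, 0, 0.339]}
  ]
}}

```text
time: 0.6
eef_pos: [0.4258, 0.3921, 0.2391]
eef_rot: [-0.149, -3.138, 0.0]
contact_force: [0.7, -0.6, -0.3]
opening: 0.0602
grip_force: 0.0
```

Request:
{"name": "jog_arm", "arguments": {
  "series": [
    {"grip": 6, "offset": [1.4, -4.7, 0], "dr": [0, 0, 0]},
    {"grip": 6, "offset": [2.8, -9.4, 0], "dr": [0, 0, 0]},
    {"grip": 6, "offset": [4.2, -14.1, 0], "dr": [0, 0, 0]},
    {"grip": 6, "offset": [5.6, -18.8, 0], "dr": [0, 0, 0]},
    {"grip": 6, "offset": [7, -23.5, 0], "dr": [0, 0, 0]}
  ]
}}

```text
time: 1.1
eef_pos: [0.495, 0.1569, 0.2392]
eef_rot: [-0.154, -3.138, -0.0]
contact_force: [1.2, -0.2, 0.2]
opening: 0.0599
grip_force: 0.0
```

Request:
{"name": "jog_arm", "arguments": {
  "series": [
    {"grip": 6, "offset": [0, -4.8, -0.6], "dr": [0, 0, 0]},
    {"grip": 6, "offset": [0, -9.6, -1.2], "dr": [0, 0, 0]},
    {"grip": 6, "offset": [0, -14.4, -1.8], "dr": [0, 0, 0]},
    {"grip": 6, "offset": [0, -19.2, -2.4], "dr": [0, 0, 0]},
    {"grip": 6, "offset": [0, -24, -3], "dr": [0, 0, 0]}
  ]
}}

```text
time: 1.6
eef_pos: [0.4944, -0.083, 0.209]
eef_rot: [0.153, 3.138, 0.0]
contact_force: [0.8, 0.8, 0.1]
opening: 0.0598
grip_force: 0.0
```

Request:
{"name": "jog_arm", "arguments": {
  "series": [
    {"grip": 6, "offset": [-0.2, -1, -4.5], "dr": [0, 0, 0]},
    {"grip": 6, "offset": [-0.5, -2, -9], "dr": [0, 0, 0]},
    {"grip": 6, "offset": [-0.7, -2.7, -13.5], "dr": [0, 0, 0]},
    {"grip": 6, "offset": [-0.7, -2.7, -17.9], "dr": [0, 0, 0]},
    {"grip": 6, "offset": [-0.7, -2.7, -17.9], "dr": [0, 0, 0]}
  ]
}}

```text
time: 2.1
eef_pos: [0.4834, -0.1079, 0.0254]
eef_rot: [-0.154, -3.128, 0.002]
contact_force: [0.0, 0.6, 0.7]
opening: 0.0599
grip_force: 0.0
```

```bash
python3 - <<'E'
from h import *
s=state();print(s['time'],s['eef_pos'],s['eef_rot'],s['contact_force'])
o=np.array([.5895,.0053]);a=1.4736;ex=np.array([np.cos(a),np.sin(a)]);ey=np.array([-ex[1],ex[0]])
print('tcp lane',(s['eef_pos'][:2]-o)@ex,(s['eef_pos'][:2]-o)@ey)
p,_=camera('scene');q,_=camera('wrist')
cv2.imwrite('pics/a.png',np.hstack([cv2.resize(p[130:290,130:370],(456,304)),cv2.resize(q,(340,304))])[...,::-1])
E
```

```text
2.1 [ 0.48339999 -0.10787295  0.02543423] [-1.53969371e-01 -3.12769372e+00  1.73685264e-03] [0.03971284 0.62833114 0.7291073 ]
tcp lane -0.12293509113475024 0.09461655062650594
```

View pics/a.png

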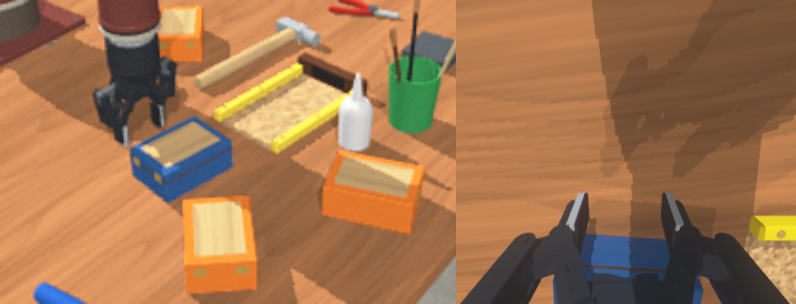

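The left half shows the open fingers standing clear on the robot's side of the blue box. The wrist view on the right confirms this. Next is the square lateral push towards the centre line.

Request:
{"name": "jog_arm", "arguments": {
  "series": [
    {"grip": 6, "offset": [0.7, -0.07, 0], "dr": [0, 0, 0]},
    {"grip": 6, "offset": [1.2, -0.12, 0], "dr": [0, 0, 0]},
    {"grip": 6, "offset": [1.6, -0.16, 0], "dr": [0, 0, 0]},
    {"grip": 6, "offset": [2.0, -0.2, 0], "dr": [0, 0, 0]},
    {"grip": 6, "offset": [2.4, -0.24, 0], "dr": [0, 0, 0]}
  ]
}}

```text
time: 2.7
eef_pos: [0.5126, -0.1104, 0.0307]
eef_rot: [0.153, 3.137, 0.0]
contact_force: [0.2, -0.4, -0.8]
opening: 0.0602
grip_force: 0.0
```

Request:
{"name": "jog_arm", "arguments": {
  "series": [
    {"grip": 6, "offset": [0.3, -0.03, 0], "dr": [0, 0, 0]},
    {"grip": 6, "offset": [0.6, -0.06, 0], "dr": [0, 0, 0]},
    {"grip": 6, "offset": [0.9, -0.09, 0], "dr": [0, 0, 0]},
    {"grip": 6, "offset": [1.2, -0.12, 0], "dr": [0, 0, 0]},
    {"grip": 6, "offset": [1.2, -0.12, 0], "dr": [0, 0, 0]}
  ]
}}

```text
time: 3.2
eef_pos: [0.5242, -0.1118, 0.0302]
eef_rot: [-0.154, -3.138, 0.0]
contact_force: [-0.3, 0.0, 0.4]
opening: 0.06
grip_force: 0.0
```

```bash
cat >> h.py <<'E'
O=np.array([.5895,.0053]);A=1.4736;EX=np.array([np.cos(A),np.sin(A)]);EY=np.array([-EX[1],EX[0]])
def rep(name=None,win=None):
    s=state();e=s['eef_pos'][:2]-O;print(s['time'],s['eef_pos'],s['contact_force'],'tcp lane',e@EX,e@EY)
    p,_=camera('top');c=camera_params('top');t=box(p,c);d=t[0]-O;print('box lane',d@EX,d@EY,t[3]-A)
    # wooden lid
    w=[x for x in blobs(p,(10,40,120),(28,150,255),(190,150,350,240),300)]
    for x in w:
        t=rect(ray(c,x,.05));d=t[0]-O;print(' lid?',d@EX,d@EY,t[1],t[2],t[3]-A)
    if name:
        q=p[140:250,180:345];cv2.imwrite(name,cv2.resize(q,None,fx=4.8,fy=4.8,interpolation=cv2.INTER_NEAREST)[...,::-1])
E
python3 -c "
from h import *
rep('pics/b.png')"
```

```text
3.2 [ 0.52423915 -0.11175208  0.03022638] [-0.31792617  0.00188185  0.35640961] tcp lane -0.12283274588557196 0.05359370385754948Traceback (most recent call last):
  File "<string>", line 3, in <module>
    rep('pics/b.png')
    ~~~^^^^^^^^^^^^^^
  File "h.py", line 27, in rep
    p,_=camera('top');c=camera_params('top');t=box(p,c);d=t[0]-O;print('box lane',d@EX,d@EY,t[3]-A)
                                               ~~~^^^^^
  File "h.py", line 23, in box
    b=blobs(p,(100,120,60),(130,255,255),win,100); P=np.vstack([ray(c,x,.05) for x in b]); t=rect(P); print('box',np.round(t[0],4),round(t[1]),round(t[2]),round(t[3],4)); return t
                                                     ~~~~~~~~~^^^^^^^^^^^^^^^^^^^^^^^^^^^
    return _nx.concatenate(arrs, 0, dtype=dtype, casting=casting)
           ~~~~~~~~~~~~~~~^^^^^^^^^^^^^^^^^^^^^^^^^^^^^^^^^^^^^^^
ValueError: need at least one array to concatenate
```

Request:
{"name": "jog_arm", "arguments": {
  "series": [
    {"grip": 6, "offset": [-1.5, 0.15, 0], "dr": [0, 0, 0]},
    {"grip": 6, "offset": [-3, 0.3, 2], "dr": [0, 0, -0.1]},
    {"grip": 6, "offset": [-3, -1, 6], "dr": [0, 0, -0.2]},
    {"grip": 5, "offset": [-2, -4, 9], "dr": [0, 0, -0.34]},
    {"grip": 4.5, "offset": [0, -8, 11], "dr": [0, 0, -0.48]}
  ]
}}

```text
time: 3.75
eef_pos: [0.5248, -0.1909, 0.143]
eef_rot: [0.898, 3.008, 0.004]
contact_force: [2.0, 0.1, 0.1]
opening: 0.0452
grip_force: 0.0
```

Request:
{"name": "jog_arm", "arguments": {
  "series": [
    {"grip": 4.5, "offset": [1, -4, 0], "dr": [0, 0, -0.14]},
    {"grip": 4.5, "offset": [2, -8, 0], "dr": [0, 0, -0.28]},
    {"grip": 4.5, "offset": [3, -12, 0], "dr": [0, 0, -0.42]},
    {"grip": 4.5, "offset": [4, -15, 0], "dr": [0, 0, -0.56]},
    {"grip": 4.5, "offset": [4, -18, 0], "dr": [0, 0, -0.7]}
  ]
}}

```text
time: 4.25
eef_pos: [0.5653, -0.3725, 0.14]
eef_rot: [1.878, 2.517, 0.0]
contact_force: [1.0, 1.0, -0.4]
opening: 0.045
grip_force: 0.0
```

Request:
{"name": "jog_arm", "arguments": {
  "series": [
    {"grip": 4.5, "offset": [0, 0, 0], "dr": [0, 0, -0.13]},
    {"grip": 4.5, "offset": [0, 0, 0], "dr": [0, 0, -0.26]},
    {"grip": 4.5, "offset": [0, 0, 0], "dr": [0, 0, -0.391]},
    {"grip": 4.5, "offset": [0, 0, 0], "dr": [0, 0, -0.391]}
  ]
}}

```text
time: 4.65
eef_pos: [0.5642, -0.3714, 0.14]
eef_rot: [-2.329, -2.108, 0.001]
contact_force: [0.3, -0.6, -0.0]
opening: 0.0448
grip_force: 0.0
```

```bash
python3 -c "
from h import *
print(state()['eef_rot'])
rep('pics/b.png')"
```

```text
[-2.32932961e+00 -2.10791119e+00  6.19398498e-04]
4.65 [ 0.56419661 -0.37144257  0.13999747] [ 0.29817901 -0.6070145  -0.0186818 ] tcp lane -0.3774199286709915 -0.011376403974168321
box [ 0.5767 -0.1169] 118 87 1.4462
box lane -0.12288807244314183 0.0008783566979632987 -0.02743109010532363
 lid? 0.12830889351864908 0.14340768531441261 172.35275268554688 21.108531951904297 0.07082024620069727
 lid? -0.12441860478063235 -0.0009648450533392445 94.87943267822266 61.24272918701172 -0.02557246998055729
 lid? 0.09667931067005156 0.004375699336706733 193.03964233398438 98.810546875 0.002094045319839921
```

View pics/b.png

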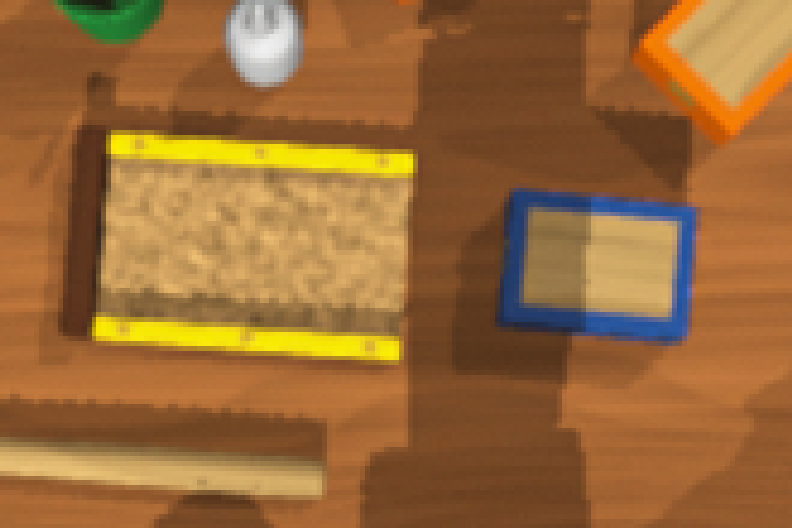

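The box is now centred: the lid centre is about 1 mm off the centre line and turned only -0.026 rad. The crop shows it at (597,265), clear of the mouth. Next I go down behind it and push with both fingers.

Request:
{"name": "jog_arm", "arguments": {
  "series": [
    {"grip": 4.5, "offset": [-0.1, 2, -4], "dr": [0, 0, 0.0025]},
    {"grip": 4.5, "offset": [-0.4, 4, -7.5], "dr": [0, 0, 0.0025]},
    {"grip": 4.5, "offset": [-0.4, 7.7, -10], "dr": [0, 0, 0.0025]},
    {"grip": 4.5, "offset": [0, 11.7, -11.2], "dr": [0, 0, 0.0025]},
    {"grip": 4.5, "offset": [0.35, 15.2, -11.2], "dr": [0, 0, 0.0025]}
  ]
}}

```text
time: 5.2
eef_pos: [0.5664, -0.2169, 0.0263]
eef_rot: [-2.317, -2.117, 0.002]
contact_force: [0.2, -0.0, -0.2]
opening: 0.0448
grip_force: 0.0
```

Request:
{"name": "jog_arm", "arguments": {
  "series": [
    {"grip": 4.5, "offset": [0.1, 1, 0], "dr": [0, 0, 0]},
    {"grip": 4.5, "offset": [0.2, 2, 0], "dr": [0, 0, 0]},
    {"grip": 4.5, "offset": [0.27, 2.6, 0], "dr": [0, 0, 0]},
    {"grip": 4.5, "offset": [0.33, 3.2, 0], "dr": [0, 0, 0]},
    {"grip": 4.5, "offset": [0.38, 3.8, 0], "dr": [0, 0, 0]}
  ]
}}

```text
time: 5.7
eef_pos: [0.5713, -0.1829, 0.0287]
eef_rot: [2.325, 2.11, -0.0]
contact_force: [0.3, -2.1, 0.6]
opening: 0.045
grip_force: 1.0
```

Request:
{"name": "jog_arm", "arguments": {
  "series": [
    {"grip": 4.5, "offset": [0.06, 0.6, 0], "dr": [0, 0, 0]},
    {"grip": 4.5, "offset": [0.12, 1.2, 0], "dr": [0, 0, 0]},
    {"grip": 4.5, "offset": [0.18, 1.8, 0], "dr": [0, 0, 0]},
    {"grip": 4.5, "offset": [0.24, 2.4, 0], "dr": [0, 0, 0]},
    {"grip": 4.5, "offset": [0.3, 3, 0], "dr": [0, 0, 0]}
  ]
}}

```text
time: 6.2
eef_pos: [0.5743, -0.1513, 0.0283]
eef_rot: [2.325, 2.113, -0.0]
contact_force: [-0.5, -2.7, 2.6]
opening: 0.0453
grip_force: 1.4
```

```bash
python3 - <<'E'
from h import *
try: rep('pics/c.png')
except Exception as e: print(e)
p,_=camera('top');q,_=camera('scene')
cv2.imwrite('pics/c.png',np.hstack([cv2.resize(p[140:250,180:345],(396,264)),cv2.resize(q[140:250,180:345],(396,264))])[...,::-1])
E
```

```text
6.2 [ 0.57431756 -0.15127339  0.02834416] [-0.45730801 -2.67375721  2.64361923] tcp lane -0.15730774290907784 -8.362234831980886e-05
box [ 0.5793 -0.0767] 107 85 1.4796
box lane -0.08255270454648425 0.002166575462588598 0.006024604772687958
 lid? 0.12830889351864908 0.14340768531441261 172.35275268554688 21.108531951904297 0.07082024620069727
 lid? -0.08633883786322888 0.0007766660252451277 88.40558624267578 60.956787109375 0.0019028303535721935
 lid? 0.09675404235106892 0.004249359640927245 192.50892639160156 98.88426208496094 0.00034301690311289157
```

View pics/c.png

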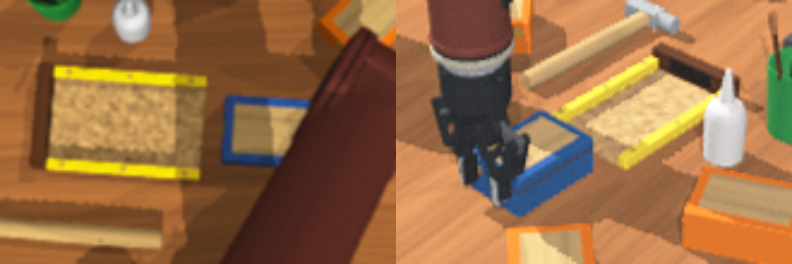

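The left half shows the box square in front of the mouth, with the arm covering its back end. The right half shows both fingers on the back face. Box y is within about 2 mm and its angle is about 0, so I go on down the lane.

Request:
{"name": "jog_arm", "arguments": {
  "series": [
    {"grip": 4.5, "offset": [0.07, 0.7, 0], "dr": [0, 0, 0]},
    {"grip": 4.5, "offset": [0.14, 1.4, 0], "dr": [0, 0, 0]},
    {"grip": 4.5, "offset": [0.2, 2.1, 0], "dr": [0, 0, 0]},
    {"grip": 4.5, "offset": [0.27, 2.8, 0], "dr": [0, 0, 0]},
    {"grip": 4.5, "offset": [0.34, 3.5, 0], "dr": [0, 0, 0]}
  ]
}}

```text
time: 6.85
eef_pos: [0.5777, -0.1158, 0.0282]
eef_rot: [-2.324, -2.113, 0.0]
contact_force: [0.5, -1.2, -1.4]
opening: 0.045
grip_force: 0.7
```

Request:
{"name": "jog_arm", "arguments": {
  "series": [
    {"grip": 4.5, "offset": [0.07, 0.7, 0], "dr": [0, 0, 0]},
    {"grip": 4.5, "offset": [0.14, 1.4, 0], "dr": [0, 0, 0]},
    {"grip": 4.5, "offset": [0.2, 2.1, 0], "dr": [0, 0, 0]},
    {"grip": 4.5, "offset": [0.27, 2.8, 0], "dr": [0, 0, 0]},
    {"grip": 4.5, "offset": [0.34, 3.5, 0], "dr": [0, 0, 0]}
  ]
}}

```text
time: 7.35
eef_pos: [0.5811, -0.081, 0.0283]
eef_rot: [-2.325, -2.113, 0.0]
contact_force: [0.6, -0.8, -1.3]
opening: 0.0449
grip_force: 0.7
```

```bash
python3 - <<'E'
from h import *
try: rep()
except Exception as e: print(e)
p,_=camera('top');q,_=camera('scene')
cv2.imwrite('pics/d.png',np.hstack([cv2.resize(p[140:250,180:345],(396,264)),cv2.resize(q[140:250,180:345],(396,264))])[...,::-1])
E
```

```text
7.35 [ 0.58109446 -0.08103943  0.02829402] [ 0.63264597 -0.76828222 -1.34277737] tcp lane -0.08674762212413516 -1.280597046424121e-05
box [0.5872 0.0026] 86 85 1.4641
box lane -0.002900973944703212 0.0020080477441174354 -0.009453554324798219
 lid? -0.005905546703376122 0.0005595517776736469 69.86434936523438 60.45528030395508 -0.010037851867961578
 lid? 0.11843570286629992 0.004322516145677635 149.42982482910156 99.1907730102539 0.0033502584060303153
```

View pics/d.png

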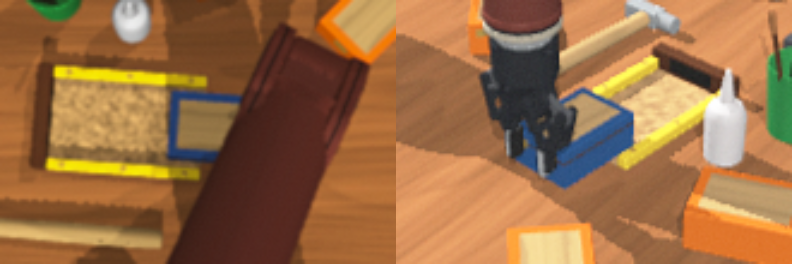

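```bash
python3 - <<'E'
from h import *
c=camera_params('top');M=R.from_rotvec(c['rvec']).as_matrix();print('cam',-M.T@np.array(c['tvec']))
p,d=camera('top')
q=cv2.resize(p[160:222,190:282],None,fx=8,fy=8,interpolation=cv2.INTER_NEAREST);cv2.imwrite('pics/e.png',q[...,::-1])
# depth-based: world points, bin by height
v,u=np.mgrid[160:222,190:300];z=d[160:222,190:300]
X=np.stack([(u-c['cx'])/c['fx']*z,(v-c['cy'])/c['fy']*z,z],-1)-np.array(c['tvec']);W=X@M
e=W[...,:2]-O;lx=e@EX;ly=e@EY;h=W[...,2]
for nm,lo,hi in(('rail',.011,.021),('boxtop',.044,.056)):
    m=(h>lo)&(h<hi)&(z>0)
    for a in np.arange(-.03,.2,.02):
        k=m&(lx>a)&(lx<a+.02)
        if nm=='rail':
            for s in(1,-1):
                y=ly[k&(ly*s>.03)&(ly*s<.085)]
                if len(y)>5: print(nm,round(a,2),s,len(y),y.min().round(4),y.max().round(4),y.mean().round(4))
        else:
            y=ly[k&(abs(ly)<.06)]
            if len(y)>5: print(nm,round(a,2),len(y),y.min().round(4),y.max().round(4))
E
```

```text
cam [0.42937411 0.04585526 1.38427085]
rail -0.01 1 19 0.0438 0.0668 0.0561
rail -0.01 -1 15 -0.0803 -0.0537 -0.0621
rail 0.01 1 27 0.0547 0.0674 0.0607
rail 0.01 -1 29 -0.0683 -0.055 -0.0614
rail 0.03 1 27 0.0444 0.0668 0.0599
rail 0.03 -1 28 -0.0676 -0.0542 -0.0605
rail 0.05 1 27 0.0545 0.0674 0.0605
rail 0.05 -1 25 -0.0681 -0.0551 -0.0609
rail 0.07 1 28 0.0539 0.0666 0.0606
rail 0.07 -1 29 -0.0681 -0.0543 -0.0613
rail 0.09 1 30 0.0541 0.0678 0.0611
rail 0.09 -1 24 -0.0662 -0.0539 -0.0607
rail 0.11 1 25 0.0557 0.0662 0.0609
rail 0.11 -1 31 -0.0688 -0.0541 -0.0609
rail 0.13 1 28 0.0541 0.0678 0.0607
rail 0.13 -1 22 -0.0669 -0.0544 -0.0614
rail 0.15 1 24 0.0553 0.0679 0.0608
rail 0.15 -1 28 -0.0687 -0.0546 -0.0614
rail 0.17 1 29 0.0539 0.0673 0.0604
rail 0.17 -1 28 -0.0665 -0.0534 -0.0595
rail 0.19 1 16 0.0303 0.0678 0.0579
rail 0.19 -1 15 -0.0683 -0.0483 -0.0605
boxtop -0.03 154 -0.0414 0.0435
boxtop -0.01 169 -0.0414 0.0443
boxtop 0.01 175 -0.0417 0.0433
boxtop 0.03 116 -0.0398 0.0442
```

View pics/e.png

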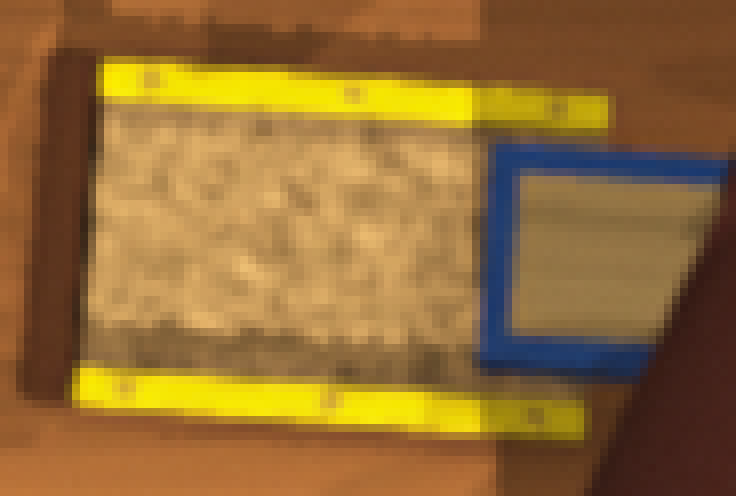

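The zoomed view shows the box front inside the mouth at about x=490, with similar gaps to both rails. The depth data puts it 1 mm off centre, so I continue.

Request:
{"name": "jog_arm", "arguments": {
  "series": [
    {"grip": 4.5, "offset": [0.07, 0.7, 0], "dr": [0, 0, 0]},
    {"grip": 4.5, "offset": [0.14, 1.4, 0], "dr": [0, 0, 0]},
    {"grip": 4.5, "offset": [0.2, 2.1, 0], "dr": [0, 0, 0]},
    {"grip": 4.5, "offset": [0.27, 2.8, 0], "dr": [0, 0, 0]},
    {"grip": 4.5, "offset": [0.34, 3.5, 0], "dr": [0, 0, 0]}
  ]
}}

```text
time: 8.05
eef_pos: [0.5846, -0.0461, 0.0284]
eef_rot: [2.325, 2.113, 0.0]
contact_force: [0.1, -2.1, 1.4]
opening: 0.045
grip_force: 1.4
```

Request:
{"name": "jog_arm", "arguments": {
  "series": [
    {"grip": 4.5, "offset": [0.07, 0.7, 0], "dr": [0, 0, 0]},
    {"grip": 4.5, "offset": [0.14, 1.4, 0], "dr": [0, 0, 0]},
    {"grip": 4.5, "offset": [0.2, 2.1, 0], "dr": [0, 0, 0]},
    {"grip": 4.5, "offset": [0.27, 2.8, 0], "dr": [0, 0, 0]},
    {"grip": 4.5, "offset": [0.34, 3.5, 0], "dr": [0, 0, 0]}
  ]
}}

```text
time: 8.55
eef_pos: [0.5879, -0.0111, 0.0283]
eef_rot: [-2.325, -2.113, 0.0]
contact_force: [-1.3, -2.9, 1.8]
opening: 0.0447
grip_force: 1.4
```

```bash
cat >> h.py <<'E'
def dep():
    s=state();t=s['eef_pos'][:2]-O;print(s['time'],'tcp lane',t@EX,t@EY,s['contact_force'])
    c=camera_params('top');M=R.from_rotvec(c['rvec']).as_matrix();p,d=camera('top')
    v,u=np.mgrid[160:222,185:300];z=d[160:222,185:300]
    W=(np.stack([(u-c['cx'])/c['fx']*z,(v-c['cy'])/c['fy']*z,z],-1)-np.array(c['tvec']))@M
    e=W[...,:2]-O;lx=e@EX;ly=e@EY;h=W[...,2]
    m=(h>.044)&(h<.056)&(z>0)&(abs(ly)<.06)
    print('box top x',np.percentile(lx[m],[.5,99.5]))
    for a in np.arange(-.04,.2,.02):
        y=ly[m&(lx>a)&(lx<a+.02)]
        if len(y)>60: print(round(a,2),len(y),y.min().round(4),y.max().round(4),((y.min()+y.max())/2).round(4))
    try: rep()
    except Exception as x: print(x)
E
python3 -c "
from h import *
dep()"
```

```text
8.55 tcp lane -0.016457796771248052 -1.536115015314996e-05 [-1.34408155 -2.90201779  1.8055005 ]
box top x [0.04546627 0.11124177]
0.04 76 -0.0419 0.0332 -0.0043
0.06 172 -0.0412 0.0438 0.0013
0.08 177 -0.0416 0.0444 0.0014
0.1 104 -0.0415 0.0432 0.0008
8.6 [ 0.58807627 -0.00948094  0.02815728] [-0.03247797 -1.15834099  1.97533418] tcp lane -0.014849341283827483 -1.737999136264043e-05
box [0.5945 0.0859] 88 65 2.9921
box lane 0.08069746904589883 0.0028854831372361733 1.5184943747434867
 lid? 0.15212108478693676 0.004307636165027535 98.44226837158203 82.15668487548828 1.5728895731664096
```

Request:
{"name": "jog_arm", "arguments": {
  "series": [
    {"grip": 4.5, "offset": [0.07, 0.7, 0], "dr": [0, 0, 0]},
    {"grip": 4.5, "offset": [0.14, 1.4, 0], "dr": [0, 0, 0]},
    {"grip": 4.5, "offset": [0.2, 2.1, 0], "dr": [0, 0, 0]},
    {"grip": 4.5, "offset": [0.27, 2.8, 0], "dr": [0, 0, 0]},
    {"grip": 4.5, "offset": [0.34, 3.5, 0], "dr": [0, 0, 0]}
  ]
}}

```text
time: 9.15
eef_pos: [0.5912, 0.0241, 0.0282]
eef_rot: [-2.325, -2.113, 0.0]
contact_force: [-0.0, -1.0, -1.5]
opening: 0.0448
grip_force: 0.7
```

Request:
{"name": "jog_arm", "arguments": {
  "series": [
    {"grip": 4.5, "offset": [0.07, 0.7, 0], "dr": [0, 0, 0]},
    {"grip": 4.5, "offset": [0.14, 1.4, 0], "dr": [0, 0, 0]},
    {"grip": 4.5, "offset": [0.2, 2.1, 0], "dr": [0, 0, 0]},
    {"grip": 4.5, "offset": [0.27, 2.8, 0], "dr": [0, 0, 0]},
    {"grip": 4.5, "offset": [0.34, 3.5, 0], "dr": [0, 0, 0]}
  ]
}}

```text
time: 9.65
eef_pos: [0.5947, 0.059, 0.0283]
eef_rot: [-2.325, -2.113, 0.0]
contact_force: [-0.6, -0.7, -0.2]
opening: 0.0451
grip_force: 0.7
```

```bash
python3 -c "
from h import *
dep()"
```

```text
9.65 tcp lane 0.05391538219116266 5.0589171662340755e-05 [-0.61802029 -0.67781413 -0.16227492]
box top x [0.13863998 0.18184299]
0.14 161 -0.0409 0.0436 0.0014
0.16 172 -0.0423 0.0442 0.001
9.7 [0.59491634 0.06046693 0.02826405] [ 1.07659649  0.08408724 -0.21761782] tcp lane 0.05543216853667782 -3.719258812767451e-05
need at least one array to concatenate
```

Request:
{"name": "jog_arm", "arguments": {
  "series": [
    {"grip": 4.5, "offset": [0.03, 0.25, 0], "dr": [0, 0, 0]},
    {"grip": 4.5, "offset": [0.05, 0.5, 0], "dr": [0, 0, 0]},
    {"grip": 4.5, "offset": [0.07, 0.75, 0], "dr": [0, 0, 0]},
    {"grip": 4.5, "offset": [0.1, 1.0, 0], "dr": [0, 0, 0]},
    {"grip": 4.5, "offset": [0.12, 1.2, 0], "dr": [0, 0, 0]}
  ]
}}

```text
time: 10.25
eef_pos: [0.596, 0.0703, 0.0284]
eef_rot: [2.325, 2.112, 0.0]
contact_force: [-0.2, -3.6, 2.5]
opening: 0.0449
grip_force: 1.3
```

Request:
{"name": "jog_arm", "arguments": {
  "series": [
    {"grip": 4.5, "offset": [0.01, 0.1, 0], "dr": [0, 0, 0]},
    {"grip": 4.5, "offset": [0.01, 0.1, 0], "dr": [0, 0, 0]}
  ]
}}

```text
time: 10.45
eef_pos: [0.5962, 0.0715, 0.0284]
eef_rot: [2.325, 2.113, 0.0]
contact_force: [-0.5, -1.5, 0.1]
opening: 0.0451
grip_force: 0.7
```

Request:
{"name": "jog_arm", "arguments": {
  "series": [
    {"grip": 4.5, "offset": [0.01, 0.1, 0], "dr": [0, 0, 0]},
    {"grip": 4.5, "offset": [0.02, 0.2, 0], "dr": [0, 0, 0]},
    {"grip": 4.5, "offset": [0.02, 0.2, 0], "dr": [0, 0, 0]}
  ]
}}

```text
time: 10.75
eef_pos: [0.5962, 0.0735, 0.0283]
eef_rot: [-2.325, -2.113, -0.0]
contact_force: [0.1, -2.5, 1.7]
opening: 0.0452
grip_force: 1.0
```

```bash
python3 -c "
from h import *
dep()"
```

```text
10.75 tcp lane 0.06849928773166399 -6.623145168247561e-05 [ 0.13496381 -2.48552608  1.74289885]
box top x [0.15883666 0.19687531]
0.16 164 -0.0416 0.0443 0.0013
0.18 149 -0.0414 0.0433 0.001
10.8 [0.59622234 0.0734194  0.02833317] [ 0.25192201 -1.32582758  1.69659028] tcp lane 0.06845024258555697 -8.008128710542743e-05
need at least one array to concatenate
```

Request:
{"name": "jog_arm", "arguments": {
  "series": [
    {"grip": 4.5, "offset": [-0.1, -1, 0], "dr": [0, 0, 0]},
    {"grip": 4.5, "offset": [-0.3, -3, 0], "dr": [0, 0, 0]},
    {"grip": 4.5, "offset": [-0.6, -6, 3], "dr": [0, 0, 0]},
    {"grip": 4.5, "offset": [-0.9, -9.5, 6], "dr": [0, 0, 0]},
    {"grip": 4.5, "offset": [-1.3, -13, 9], "dr": [0, 0, 0]}
  ]
}}

```text
time: 11.35
eef_pos: [0.5825, -0.058, 0.1191]
eef_rot: [-2.324, -2.113, 0.0]
contact_force: [1.2, 0.4, -0.7]
opening: 0.0451
grip_force: 0.0
```

Request:
{"name": "jog_arm", "arguments": {
  "series": [
    {"grip": 4.5, "offset": [-0.5, -4.5, 1], "dr": [0, 0, 0]},
    {"grip": 4.5, "offset": [-0.9, -9, 2], "dr": [0, 0, 0]},
    {"grip": 4.5, "offset": [-1.3, -13, 3], "dr": [0, 0, 0]},
    {"grip": 4.5, "offset": [-1.3, -13, 3], "dr": [0, 0, 0]}
  ]
}}

```text
time: 11.75
eef_pos: [0.5683, -0.1943, 0.1502]
eef_rot: [2.332, 2.1, -0.0]
contact_force: [0.1, 0.3, 0.0]
opening: 0.0447
grip_force: 0.0
```

```bash
python3 -c "
from h import *
dep();rep('pics/f.png')"
```

```text
11.75 tcp lane -0.20075027862043782 0.0016919572172313215 [0.08252717 0.32293286 0.03634726]
box top x [0.07750218 0.19617501]
0.08 178 -0.0421 0.0436 0.0007
0.1 167 -0.0415 0.0439 0.0012
0.12 177 -0.0415 0.0444 0.0015
0.14 182 -0.0413 0.0435 0.0011
0.16 171 -0.0424 0.0443 0.0009
0.18 147 -0.0414 0.043 0.0008
11.8 [ 0.56906292 -0.19068726  0.14913817] [0.8076391  0.32273262 0.00397633] tcp lane -0.19704551205733306 0.0013213529173699136
box [0.6    0.1422] 119 88 1.4756
box lane 0.13723161084657437 0.0027869918777091033 0.002046108420218573
 lid? 0.12830893163938967 0.14340713710993072 172.35275268554688 21.10965919494629 0.07082024620069727
 lid? 0.13716957334837654 0.0006722353434950719 95.375732421875 61.23715591430664 0.0011651347316203875
 lid? 0.03831029517738418 0.004194343583557835 98.81478118896484 77.0052719116211 1.5804909007077683
11.85 [ 0.56961833 -0.18798013  0.14838734] [-1.01904946  0.5773292  -0.19470738] tcp lane -0.19429726152851476 0.0010312830715849175
box [0.5999 0.1422] 119 88 1.4756
box lane 0.13723139025962 0.002894288417735189 0.002046108420218573
 lid? 0.12830889351864908 0.14340768531441261 172.35275268554688 21.108531951904297 0.07082024620069727
 lid? 0.13716957334837654 0.0006722353434950719 95.375732421875 61.23715591430664 0.0011651347316203875
 lid? 0.03831029517738418 0.004194343583557835 98.81478118896484 77.0052719116211 1.5804909007077683
```

View pics/f.png

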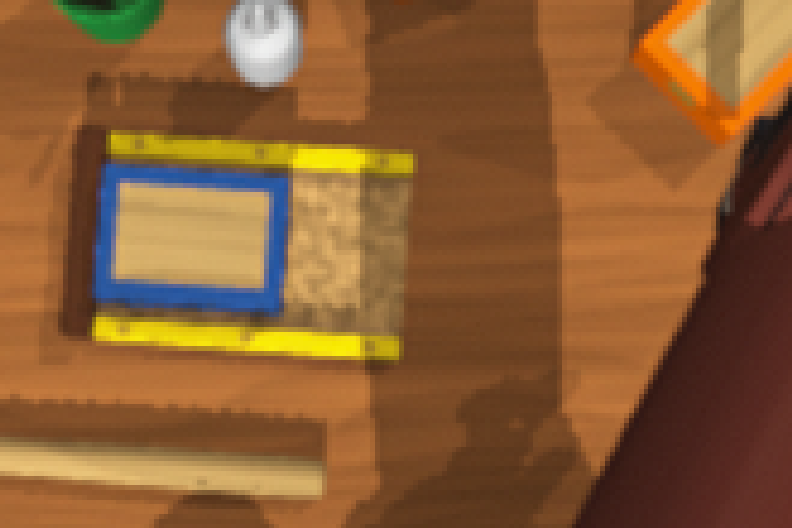

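The box sits square in the lane at (190,240) in the crop, against the stop, with a gap to both rails. It measures x ≈ 137 mm, y ≈ 1 mm and angle ≈ 0.001 rad, and the arm is clear.

```bash
python3 -c "
from station import *
print(job_done())"
```

```text
the job is handed in; nothing more can be done
None
```

The blue box is in the lane with its front about 3 mm from the stop, about 1 mm off the centre line and square to it. No contact with either rail showed up in the views or force readings; the job is handed in, but no verdict came back.

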